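# Walk the concrete weight round to the glued batten

### The job

A heavy concrete weight stands askew on the cork mat and has to back up the freshly glued wooden batten. Pushing at its corners with the fingers, walk the weight round on the mat until one of its long sides squarely faces the batten while it still stands clear of it, and only then slide it up so that the whole long side lies flat against the batten, and let go. Never lift or tip the weight or push it off the mat, and leave the tumbler and the things on the turntable where they are.

Things in the scene. Friction and masses are not known exactly. Their poses are not given: they have to be found in the camera images.
- weight: Heavy cast concrete block, grey, brass disc flush in its top; 90 mm along its x, 130 mm along its y, 38 mm high, 0.8 to 1.0 kg, origin at the centre of its underside, z up. Long (130 mm) sides lie across its x, 45 mm from the origin; either may face the batten. Loose; slides with dry friction (about 4 to 12 N); starts 43 to 90 degrees off square, either way, its origin 95 to 115 mm from the batten's face.
- batten_face (a point): Mid-length point, at mat level, of the batten's face that looks at the weight. The batten is a fixed dark brown wooden strip along the mat's far edge, 300 mm long, 30 mm thick, its top 33 mm above the table. x runs level, square to the face, into the batten (away from weight and robot), y along the batten, z up. Mat and batten stand left or right of the robot's middle, turned up to 13 degrees.
- board: Fixed cork mat, 3 mm thick (top at z = 0.003), with the batten along its far edge. Origin on the table under the mat, 100 mm in front of the batten's face; axes as the batten point's. The mat runs from the origin 145 mm towards the robot (-x), 100 mm up to the batten, and 150 mm to either side.
- turntable: Fixed round bamboo turntable, 280 mm across and 28 mm high, that carries the caddy, runner and hammer on the other side from the mat; origin at the centre of its underside. To be left alone.
- caddy: Black plastic screw caddy on the turntable, 90 x 60 x 40 mm, origin at the centre of its underside. Bystander.
- runner: Steel drawer runner lying on the turntable, 210 mm along its x, 36 mm wide, 12 mm high, origin at the centre of its underside. Bystander.
- hammer: Hammer with a red rubber head, 230 mm long, lying on the turntable along its x, head at +x. Bystander.
- tumbler: Clear glass tumbler, 68 mm across the rim, 90 mm high, standing upright on the table behind the batten; origin at the centre of its underside. Bystander.
Not all that is in view belongs to the job. What is shaped like the weight but green is not meant.

How it is judged:
By the outcome, as a careful person would: the job done as asked, in the order asked, and still so for the second after the job is handed in, with the robot touching nothing.
It also fails if it takes over 72 s, if anything falls off the work surface, if the arm or the gripper's body presses on something with over 40 N, if the wrist force passes 120 N, or if a joint passes its speed limit or range.

### The arm

A 6-joint arm with a two-finger parallel gripper is mounted at the origin on the work surface. World frame = base frame: x ahead of the robot, y to its left, z up, the work surface at z = 0. Lengths are in mm, angles in rad, forces in N, time in s.
With the tool pointing down it reaches from about 150 to 775 mm from the base axis. Payload 6.1 kg.
Tool frame: the origin (TCP) lies at the very end of the fingers, on their centre line; the grasp point (between the pads) lies 19 mm behind it (grip_point_offset is the distance from the TCP to the grasp point, in mm); z points along the fingers, y is the line along which they close (so a half turn about z gives the same grasp; the last joint's range is limited). The gripper opens to 85 mm and grips with 20 to 120 N. Pads are 22 mm wide; open, the fingers measure 114 mm over their backs; the gripper's body (76 mm by 85 mm) begins 54 mm behind the grasp point. The pads swing forward as they close: fully open they stand 13 mm farther back than shut.
Start: joints at [-1.299, 0.126, -0.04, 1.405, 0, 1.571], TCP at [140.938, -505.712, 231.295] pointing down, gripper open.
Joint ranges: [-2.72, 2.72], [-0.95, 1.95], [-1.27, 1.35], [-1.78, 2.02], [-1.46, 1.47], [-3.14, 3.14]. Speed limits (rad/s): [2.39, 2.39, 3.01, 3.14, 3.14, 3.14].

### API

Orientations are given as a unit quaternion [w, x, y, z].
In Python, from rig import * gives the robot as it stands. The module is installed in compiled form; this text tells all that it offers.
- The arm moves only by the tool servo_tool, never from a script. Its argument "increments" is a list that holds one entry, the list of rows, each a list of 7 numbers: the shift along the tool's x, y, z in cm, then the turn, a rotation vector about the tool's x, y, z in rad, then the opening in per cent of the stroke, from 0 (shut) to 100 (fully open). In form: [[[tx, ty, tz, wx, wy, wz, fingers], ...]]. A call has exactly 8 rows; each row shifts and turns the commanded pose from where the row before left it, along the tool's axes as they then stand; what a row does not reach is not made up. A row lasts 1/12 s, in which the tool goes at most 41.7 mm and 7.16 degrees, less where a joint would pass 70% of its speed; a pose out of reach is approached as far as the arm can. A call with a gripper value outside its range is refused whole. The fingers move at their own pace and stop on an object; "squeeze" is the grip in N (left out, the last holds). Time passes only in rows, so rows that do not move let the fingers close, or fill a call up. It gives the time, the measured TCP pose, the force, the opening and the grip force at its end, in the units of the state.
- sense(): the state, without advancing time (a new reading comes with each control period).
- camera(name): name is "side" or "top"; returns a dict with "frame" (400x640x3 uint8, red, green, blue), "fovy" (degrees; the focal length in pixels is half the picture's height over the tangent of half this angle, whatever the lens; pixels are square), "cx", "cy" (the principal point, pixels), "distortion" ([k1, k2, p1, p2, k3] as OpenCV has them; the pictures are not rectified), "world_to_cam" (4x4, takes a point from world to camera coordinates). Camera axes: x right, y down, z forward; pixel columns grow to the right and rows downward; lengths in mm; the calibration is good to about 2 mm. A picture is of the moment at which its call begins. There is no depth.
- job_done(): hands the job in; it is judged then, once.
Trained networks look in a picture, given as the dict that the camera call returned (one of the last four; its "shot" number tells which), for a name from the list of things; names that differ only in an ending like _2 or _b are one class to them, and where a whole thing is asked for, a point or a joint stands for the part that bears it (a point fixed in the world has none). Each returns a list of dicts, best first, with "score" (0 to 1); they miss things now and then, are a little off and sometimes report something else, mostly with a low value. They report only what shows in the picture. A call takes as long as a camera call. They do not tell look-alikes from the thing itself.
- find_in(thing, picture): "point" ([x, y, z] in mm, in world coordinates, good to about 4 mm: the middle of the surface that is visible of it).
- pinpoint(thing, picture): "point" ([x, y, z] in mm, in world coordinates, good to about 4 mm: a listed point, or the origin of a listed thing).
The state is a dict: "time_s": time; "qpos": joint angles; "joint_vel": joint speeds; "joint_torque": joint torques, N m; "position": TCP position; "ee_rot": TCP orientation; "contact_force": force on the tool from outside, world axes, zero at the start; "ft_torque": the same for the moment, N m; "grip_width": opening from 0.0 (shut) to 1.0 (fully open); "finger_force": force on a finger pad.
Only numpy, scipy, OpenCV 4.12 (cv2) and the standard library are available. Lean on these libraries where they do the work, as an engineer would, in place of code of your own. Each camera call takes 0.05 s, during which the arm holds its last target. There are 200 camera calls.

## Working session

There is one attempt and no reset: what is moved stays moved. The work goes in short steps, Python scripts to look and compute and a tool call to move; the robot and the scene stay as the last step left them, time stands still between calls to the robot, and variables do not carry over. Pictures are saved under pics/ and viewed, at most 10 in all, crops included, and the job is handed in when it is done.

Besides the shell and the picture viewer there is one more tool, called after "Emit:" as a command line: name --argument value ..., lists and objects as JSON in quotes. servo_tool: Moves the arm, as the interface text tells. Its arguments: {"type":"object","properties":{"increments":{"type":"array","items":{"type":"array","items":{"type":"array","items":{"type":"number"}}}},"squeeze":{"type":"number"}},"required":["increments"]}

```bash
mkdir -p pics; python3 - <<'E'
from rig import *
import cv2,numpy as np
s=sense();print(s['time_s'],s['position'],s['ee_rot'])
for n in ['top','side']:
    p=camera(n);cv2.imwrite(f'pics/{n}0.png',p['frame'][:,:,::-1])
    print(n,p['fovy'],p['cx'],p['cy'],p['distortion'],np.round(p['world_to_cam'],3).tolist())
    for t in ['weight','batten_face','board','tumbler','turntable']:
        print(t,[(np.round(r['point']).tolist(),round(r['score'],2)) for r in pinpoint(t,p)])
E
```

```text
0.0 [ 140.82849261 -505.32393284  230.52769221] [-8.00668288e-04  9.90781461e-01  1.35467504e-01 -1.06787771e-04]
top 44.13980954860018 320.67128315401965 199.44430537857886 [0.04699424 0.         0.         0.         0.        ] [[0.017, -1.0, -0.001, -134.753], [-0.994, -0.016, -0.11, 552.16], [0.11, 0.003, -0.994, 1247.854], [0.0, 0.0, 0.0, 1.0]]
weight [([817.0, -269.0, -1.0], 0.93), ([366.0, -555.0, -2.0], 0.87), ([829.0, 61.0, -0.0], 0.74), ([283.0, -320.0, -3.0], 0.68), ([547.0, -177.0, 0.0], 0.63)]
batten_face [([655.0, -189.0, 2.0], 0.89)]
board []
tumbler [([749.0, -113.0, 0.0], 0.81)]
turntable [([533.0, 194.0, -3.0], 0.94)]
side 57.78459429166546 318.23795514697537 199.8627807545292 [0.02196023 0.         0.         0.         0.        ] [[0.979, -0.204, 0.0, -568.704], [-0.159, -0.766, -0.622, 4.148], [0.127, 0.609, -0.783, 1036.231], [0.0, 0.0, 0.0, 1.0]]
weight [([284.0, -324.0, 3.0], 0.87), ([545.0, -181.0, 4.0], 0.82), ([833.0, 64.0, -0.0], 0.66), ([368.0, -558.0, 1.0], 0.66)]
batten_face [([653.0, -186.0, -0.0], 0.91), ([529.0, 193.0, -1.0], 0.61)]
board [([552.0, -187.0, 0.0], 0.89)]
tumbler [([750.0, -112.0, -2.0], 0.6)]
turntable [([530.0, 194.0, 1.0], 0.89), ([528.0, 194.0, 27.0], 0.23)]
```

View pics/top0.png

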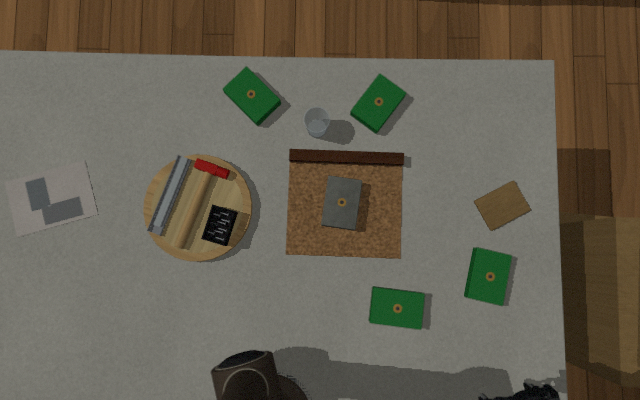

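View pics/side0.png

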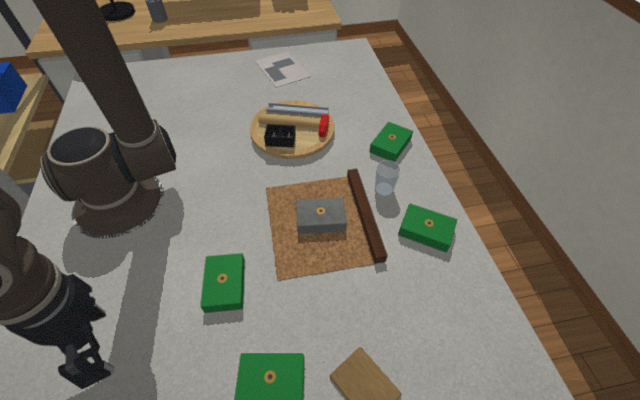

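The weight is the grey block on the mat, at top (343,203) and side (321,215). The green look-alikes at top (251,95), (378,102), (490,276) and (397,307) are not meant. Next I'll fit silhouettes of the weight and batten, and make a crop to confirm.

```bash
cat > h.py <<'E'
from rig import *
import cv2,numpy as np
from scipy.optimize import minimize
def proj(p,X):
    f=200/np.tan(np.radians(p['fovy']/2));K=np.array([[f,0,p['cx']],[0,f,p['cy']],[0,0,1.]])
    W=np.array(p['world_to_cam']);r=cv2.Rodrigues(W[:3,:3].copy())[0]
    return cv2.projectPoints(np.asarray(X,float).reshape(-1,1,3),r,W[:3,3].copy(),K,np.array(p['distortion'],float))[0][:,0]
def box(x,y,th,a,b,z0,z1):
    c,s=np.cos(th),np.sin(th)
    return np.array([[x+c*u-s*v,y+s*u+c*v,z] for z in(z0,z1) for u in(-a/2,a/2) for v in(-b/2,b/2)])
S=8
def sil(p,B,shape=(400,640)):
    h=cv2.convexHull(np.float32(proj(p,B)));m=np.zeros(shape,np.uint8)
    cv2.fillPoly(m,[np.int32(np.round(h*256))],255,lineType=cv2.LINE_AA,shift=8);return m/255.
def mask(p,kind,near):
    hsv=cv2.cvtColor(p['frame'],cv2.COLOR_RGB2HSV).astype(int);H,Sa,V=hsv[...,0],hsv[...,1],hsv[...,2]
    m=((Sa<60)&(V>35)) if kind=='weight' else ((V<85)&(Sa>90))
    roi=sil(p,near)>.5;m=(m&roi).astype(np.uint8)
    m=cv2.morphologyEx(m,cv2.MORPH_OPEN,np.ones((3,3)))
    n,l,st,_=cv2.connectedComponentsWithStats(m);k=1+np.argmax(st[1:,4]);m=(l==k).astype(np.uint8)
    cs,_=cv2.findContours(m,cv2.RETR_EXTERNAL,cv2.CHAIN_APPROX_NONE);return cv2.drawContours(m*0,[max(cs,key=cv2.contourArea)],-1,1,-1)
def fit(ps,kind,near,x0,dims,ths):
    ms=[mask(p,kind,near) for p in ps];best=None
    def cost(v): return sum(np.abs(sil(p,box(*v,*dims))-m).sum()/m.sum() for p,m in zip(ps,ms))
    for t in ths:
        v0=np.array([x0[0],x0[1],t])
        r=minimize(cost,v0,method='Nelder-Mead',options=dict(initial_simplex=v0+np.array([[0,0,0],[8,0,0],[0,8,0],[0,0,.15]]),xatol=.02,fatol=1e-5))
        if best is None or r.fun<best.fun:best=r
    return best.x,best.fun,ms
WD=(90,130,3,41);BD=(30,300,0,33)
def weight(ps,x0,ths,half=(330,250)):
    near=box(550,-188,0,*half,3,3) if len(half)==2 else half
    return fit(ps,'weight',near,x0,WD,ths)
E
cat > m1.py <<'E'
from h import *
ps=[camera('top'),camera('side')]
for sel in ([0],[1],[0,1]):
    q=[ps[i] for i in sel]
    w,c,_=fit(q,'weight',box(550,-188,0,150,250,3,3),(547,-180),WD,np.radians([0,30,60,90,120,150]))
    b,cb,_=fit(q,'batten',box(670,-188,0,75,350,10,33),(670,-188),BD,np.radians([-10,0,10]))
    print(sel,np.round(w,2),np.degrees(w[2]).round(2),round(c,3),'| batten',np.round(b,2),np.degrees(b[2]).round(2),round(cb,3))
im=[]
for p,(cx,cy) in zip(ps,[(343,203),(325,220)]):
    f=cv2.resize(p['frame'][:,:,::-1].copy(),None,fx=4,fy=4,interpolation=cv2.INTER_CUBIC)
    for B in (box(*w,*WD),box(*b,*BD)):
        h=cv2.convexHull(np.float32(proj(p,B)));cv2.polylines(f,[np.int32(h*4+2)],1,(0,255,255),1)
    im.append(f[4*cy-280:4*cy+280,4*cx-200-70:4*cx+200-70+140][:, :390])
cv2.imwrite('pics/crop1.png',np.hstack(im))
E
python3 m1.py
```

```text
[0] [ 547.59 -178.52    1.45] 82.92 0.085 | batten [ 6.6827e+02 -1.8859e+02 -2.0000e-02] -1.21 0.079
[1] [ 550.23 -176.33    1.47] 84.21 0.111 | batten [ 6.7026e+02 -1.8534e+02 -4.0000e-02] -2.15 0.26
[0, 1] [ 547.95 -178.09    1.46] 83.48 0.199 | batten [ 6.6806e+02 -1.8875e+02 -2.0000e-02] -1.13 0.346
```

View pics/crop1.png

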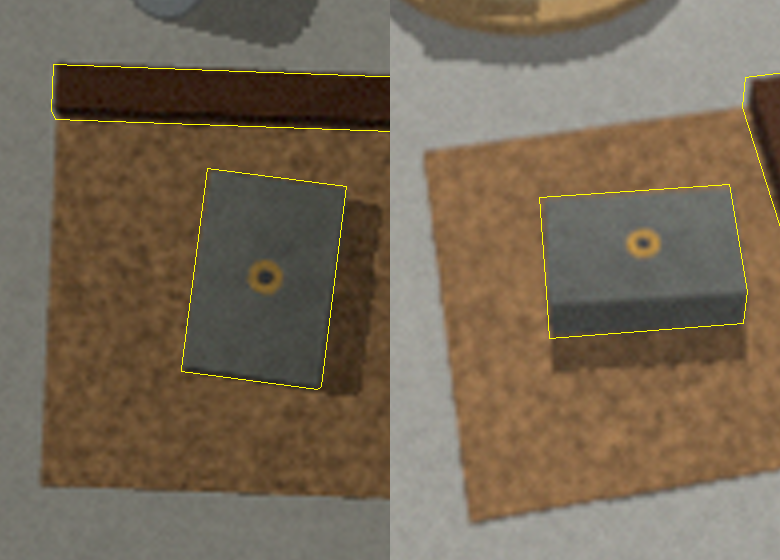

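The crop confirms the grey weight on the mat. In the batten frame it sits 105 mm from the face, about 84.6° off square. I'll align the tool with the batten, shut the fingers and approach the near-right side.

Emit:
servo_tool --increments '[[[0,0,0,0,0,0.098,0],[0,0,0,0,0,0.098,0],[0,0,0,0,0,0.097,0],[3,-2.3,0,0,0,0,0],[3,-2.3,0,0,0,0,0],[3,-2.3,0,0,0,0,0],[3,-2.3,0,0,0,0,0],[3,-2.3,0,0,0,0,0]]]'

```text
time_s: 1.37
position: [294.4, -392.8, 231.5]
ee_rot: [0.0, 1.0, -0.011, 0.0]
contact_force: [0.4, -1.0, 0.2]
grip_width: -0.002
finger_force: 0.0
```

Emit:
servo_tool --increments '[[[2.5,-1.8,2,0,0,0,0],[2.5,-1.8,2,0,0,0,0],[2.5,-1.8,2,0,0,0,0],[2.5,-1.8,2,0,0,0,0],[2.5,-1.8,2,0,0,0,0],[2.5,-1.8,2,0,0,0,0],[2.5,-1.8,2,0,0,0,0],[2.0,-1.8,2,0,0,0,0]]]'

```text
time_s: 2.03
position: [493.1, -253.0, 70.5]
ee_rot: [0.0, 1.0, -0.01, 0.0]
contact_force: [0.1, -1.0, 0.0]
grip_width: 0.001
finger_force: 0.0
```

```bash
cat > st.py <<'E'
from h import *
import sys
BY=np.radians(-1.3);F=np.array([653.2,-188.5])
def uv(x,y):
    d=np.array([x,y])-F;return d[0]*np.cos(BY)+d[1]*np.sin(BY), d[0]*np.sin(BY)-d[1]*np.cos(BY)   # u, r(right)
def state():
    s=sense();w,x,y,z=s['ee_rot'];u,r=uv(*s['position'][:2])
    print('t %.1f TCP u %.1f r %.1f z %.1f yawrel %.2f'%(s['time_s'],u,r,s['position'][2],np.degrees(np.arctan2(2*(x*y+w*z),1-2*(y*y+z*z))-BY)),'tilt',np.round([2*(x*z+w*y),2*(y*z-w*x)],3),'F',np.round(s['contact_force'],1),'g',round(s['grip_width'],2))
def look(x0,ths,cams=('top',),save=None):
    ps=[camera(c) for c in cams]
    w,c,_=fit(ps,'weight',box(550,-188,0,195,280,10,10),x0,WD,ths)
    u,r=uv(w[0],w[1]);rel=w[2]-BY
    print('weight xy',np.round(w[:2],1),'u %.1f r %.1f relyaw %.2f cost %.3f'%(u,r,np.degrees(rel),c))
    k=np.array([[np.cos(rel)*a-np.sin(rel)*b+u,-(np.sin(rel)*a+np.cos(rel)*b)+r] for a,b in((45,65),(45,-65),(-45,-65),(-45,65))])
    print('corners u,r (++,+-,--,-+)',np.round(k,0).tolist(),'gap',round(-k[:,0].max(),1))
    if save:
        f=cv2.resize(ps[0]['frame'][:,:,::-1].copy(),None,fx=4,fy=4,interpolation=cv2.INTER_CUBIC)
        for B in (box(*w,*WD),):
            cv2.polylines(f,[np.int32(cv2.convexHull(np.float32(proj(ps[0],B)))*4+2)],1,(0,255,255),1)
        cv2.imwrite(save,f[520:1080,1080:1680])
    return w
if __name__=='__main__':
    state()
    if len(sys.argv)>1:
        a=[float(v) for v in sys.argv[1:4]]
        look(a[:2],np.radians([a[2]-12,a[2],a[2]+12]),save=sys.argv[4] if len(sys.argv)>4 else None)
E
python3 st.py 548 -178 83
```

```text
t 2.0 TCP u -158.6 r 68.2 z 70.5 yawrel 0.11 tilt [ 0.001 -0.   ] F [ 0.1 -1.   0. ] g 0.0
weight xy [ 547.5 -179.8] u -105.8 r -6.3 relyaw 84.31 cost 0.095
corners u,r (++,+-,--,-+) [[-166.0, -58.0], [-37.0, -45.0], [-46.0, 45.0], [-175.0, 32.0]] gap 36.7
```

Emit:
servo_tool --increments '[[[0,0,1.6,0,0,0,0],[0,0,1.6,0,0,0,0],[0,0,1.6,0,0,0,0],[0,0,1.0,0,0,0,0],[0,-0.8,0,0,0,0,0],[0,-0.7,0,0,0,0,0],[0,-0.7,0,0,0,0,0],[0,-0.7,0,0,0,0,0]]]'

```text
time_s: 2.75
position: [492.0, -225.2, 14.3]
ee_rot: [0.001, 1.0, -0.011, 0.0]
contact_force: [-2.6, -3.8, -0.7]
grip_width: -0.004
finger_force: 2.1
```

Emit:
servo_tool --increments '[[[0,-0.7,0,0,0,0,0],[0,-0.7,0,0,0,0,0],[0,-0.6,0,0,0,0,0],[0.2,-0.5,0,0,0,0,0],[0.3,-0.5,0,0,0,0,0],[0.3,-0.4,0,0,0,0,0],[0.3,-0.3,0,0,0,0,0],[0,0,0,0,0,0,0]]]'

```text
time_s: 3.42
position: [503.3, -187.6, 13.8]
ee_rot: [0.0, 1.0, -0.01, -0.0]
contact_force: [-4.5, -1.3, 2.4]
grip_width: -0.002
finger_force: 1.7
```

```bash
python3 st.py 548 -170 60 pics/p1.png
```

```text
t 3.4 TCP u -149.9 r 2.5 z 13.8 yawrel 0.12 tilt [-0.001 -0.   ] F [-4.5 -1.3  2.4] g -0.0
weight xy [ 580.9 -128.9] u -73.6 r -58.0 relyaw 57.60 cost 2.280
corners u,r (++,+-,--,-+) [[-104.0, -131.0], [5.0, -61.0], [-43.0, 15.0], [-153.0, -55.0]] gap -5.4
```

View pics/p1.png

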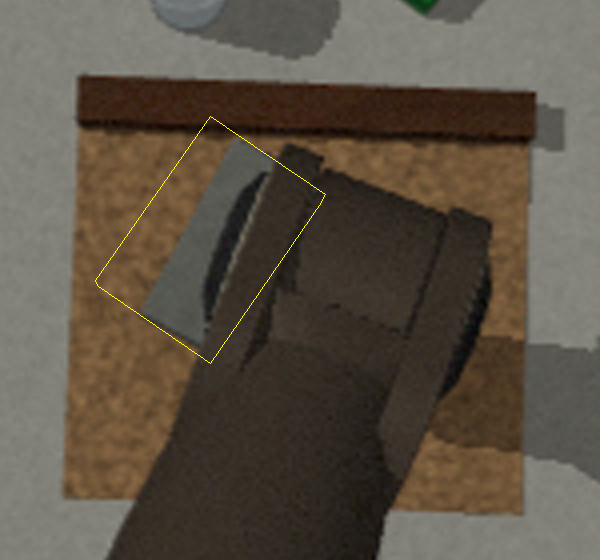

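The weight has turned to about 55–60° (left corners at crop (238,135) and (143,308)), but the wrist hides the rest. Its far corner is close to the batten. I'll lift, move over to the left, and look again.

Emit:
servo_tool --increments '[[[-0.5,1,0,0,0,0,0],[-0.3,0.5,-2,0,0,0,0],[0,0,-3,0,0,0,0],[0,-2,-1.5,0,0,0,0],[1.5,-4,0,0,0,0,0],[1.5,-4,0,0,0,0,0],[1.5,-4,0,0,0,0,0],[1.5,-1.5,0,0,0,0,0]]]'

```text
time_s: 4.13
position: [558.2, -48.7, 79.1]
ee_rot: [-0.001, 1.0, -0.009, 0.001]
contact_force: [-0.1, -0.4, 0.2]
grip_width: 0.001
finger_force: 0.0
```

```bash
python3 - <<'E'
from st import *
state()
w=look((560,-180),np.radians([45,55,65]),('top',),'pics/p2.png')
p=camera('side')
f=cv2.resize(p['frame'][:,:,::-1].copy(),None,fx=4,fy=4,interpolation=cv2.INTER_CUBIC)
cv2.polylines(f,[np.int32(cv2.convexHull(np.float32(proj(p,box(*w,*WD))))*4+2)],1,(0,255,255),1)
a=cv2.imread('pics/p2.png');b=f[600:1160,1000:1600]
cv2.imwrite('pics/p2.png',cv2.resize(np.hstack([a,b]),(800,373)))
E
```

```text
t 4.1 TCP u -98.1 r -137.6 z 79.1 yawrel 0.24 tilt [0.002 0.002] F [-0.1 -0.4  0.2] g 0.0
weight xy [ 568.  -153.1] u -86.0 r -33.5 relyaw 64.37 cost 0.097
corners u,r (++,+-,--,-+) [[-125.0, -102.0], [-8.0, -46.0], [-47.0, 35.0], [-164.0, -21.0]] gap 7.9
```

View pics/p2.png

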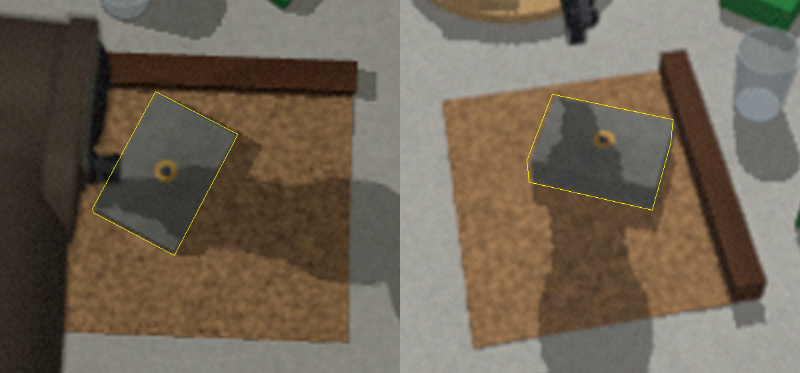

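The fit matches in both views: u -86, r -33.5, 64.4°, with a 7.9 mm gap. I'll turn the tool square with the weight and go to its far short side at the right corner, to push it back and round.

Emit:
servo_tool --increments '[[[0,0,0,0,0,0.112,0],[0,0,0,0,0,0.112,0],[0,0,0,0,0,0.112,0],[0,0,0,0,0,0.112,0],[3,3,0,0,0,0,0],[3,3,0,0,0,0,0],[3,3,0,0,0,0,0],[3,3,0,0,0,0,0]]]'

```text
time_s: 4.9
position: [610.1, -300.2, 68.2]
ee_rot: [-0.039, 0.987, -0.156, 0.001]
contact_force: [1.0, 0.7, 0.7]
grip_width: 0.003
finger_force: 0.0
```

```bash
python3 -c "
from st import *
state();s=sense();print(np.round(s['qpos'],2));u,r=uv(*s['position'][:2])
a=np.radians(25.6);d=np.array([u+86,r+33.5]);print('p q',d@[np.cos(a),np.sin(a)],d@[-np.sin(a),np.cos(a)])"
```

```text
t 4.9 TCP u -40.5 r 112.6 z 68.2 yawrel -16.66 tilt [0.014 0.077] F [1.  0.7 0.7] g 0.0
[-0.49  0.48  0.07  1.19  0.07  2.97]
p q 104.14949997850289 112.13441531599686
```

Joint 6 is almost at its limit this way round, so I'll turn the tool a quarter turn back at a safe height and use the other finger faces.

Emit:
servo_tool --increments '[[[0,0,-0.5,0,0,-0.12,0],[0,0,-0.5,0,0,-0.12,0],[0,0,-0.5,0,0,-0.12,0],[0,0,0,0,0,-0.12,0],[0,0,0,0,0,-0.12,0],[0,0,0,0,0,-0.12,0],[0,0,0,0,0,-0.12,0],[0,0,0,0,0,-0.12,0]]]'

```text
time_s: 5.57
position: [609.4, -299.3, 82.9]
ee_rot: [-0.035, 0.947, 0.32, 0.018]
contact_force: [-0.1, -0.0, 0.1]
grip_width: -0.003
finger_force: 0.0
```

```bash
cat >> st.py <<'E'
def rel(wu,wr,wyaw,tu=None,tr=None):
    "TCP in weight frame (x,y-right as tool) and, for tool yaw, the tool-frame vector to a batten-frame point"
    s=sense();u,r=uv(*s['position'][:2]);a=np.radians(wyaw);d=np.array([u-wu,r-wr])
    print('TCP in weight frame X %.1f Y %.1f'%(d@[np.cos(a),-np.sin(a)],d@[np.sin(a),np.cos(a)]),'j',np.round(s['qpos'],2))
E
python3 -c "
from st import *
state();rel(-86,-33.5,64.4)"
```

```text
t 5.6 TCP u -41.2 r 111.8 z 82.9 yawrel 38.58 tilt [0.013 0.077] F [-0.1 -0.   0.1] g -0.0
TCP in weight frame X -111.7 Y 103.2 j [-0.49  0.47  0.09  1.22  0.07  2.  ]
```

```bash
python3 -c "
from st import *
from scipy.spatial.transform import Rotation as R
s=sense();w,x,y,z=s['ee_rot'];a=R.from_quat([x,y,z,w]);b=R.from_euler('z',np.radians(64.4)+BY)*R.from_euler('x',np.pi)
print((a.inv()*b).as_rotvec())"
```

```text
[-0.04005862 -0.06831035 -0.44880538]
```

Emit:
servo_tool --increments '[[[0,0,0,-0.01,-0.0171,-0.112,0],[0,0,0,-0.01,-0.0171,-0.112,0],[0,0,0,-0.01,-0.0171,-0.112,0],[0,0,0,-0.01,-0.0171,-0.112,0],[2,-0.5,0,0,0,0,0],[2,-0.5,0,0,0,0,0],[2,-0.5,0,0,0,0,0],[1.8,-0.4,0,0,0,0,0]]]'

```text
time_s: 6.23
position: [628.5, -220.3, 83.0]
ee_rot: [-0.0, 0.854, 0.52, -0.0]
contact_force: [0.2, 0.4, 0.4]
grip_width: 0.0
finger_force: 0.0
```

```bash
python3 -c "
from st import *
state();rel(-86,-33.5,64.4)"
```

```text
t 6.2 TCP u -24.0 r 32.4 z 83.0 yawrel 64.01 tilt [-0.001  0.   ] F [0.2 0.4 0.4] g 0.0
TCP in weight frame X -32.6 Y 84.4 j [-0.34  0.43  0.03  1.17  0.    1.71]
```

Emit:
servo_tool --increments '[[[0,0,2,0,0,0,0],[0,0,2,0,0,0,0],[0,0,2,0,0,0,0],[0,0,1,0,0,0,0],[0,-0.5,0,0,0,0.02,0],[0,-0.5,0,0,0,0.05,0],[0,-0.5,0,0,0,0.05,0],[0,-0.5,0,0,0,0.05,0]]]'

```text
time_s: 6.9
position: [612.4, -211.9, 14.4]
ee_rot: [0.002, 0.896, 0.444, 0.0]
contact_force: [2.7, -2.9, -2.6]
grip_width: 0.002
finger_force: 2.1
```

Emit:
servo_tool --increments '[[[0,-0.5,0,0,0,0.06,0],[0,-0.5,0,0,0,0.06,0],[0,-0.5,0,0,0,0.06,0],[0,-0.5,0,0,0,0.06,0],[0,-0.4,0,0,0,0.05,0],[0,0.5,-1,0,0,0,0],[-1.5,0.5,-3,0,0,0,0],[-4,0,-3,0,0,0,0]]]'

```text
time_s: 7.57
position: [563.4, -230.1, 79.9]
ee_rot: [0.0, 0.949, 0.314, 0.0]
contact_force: [0.8, -1.2, 1.7]
grip_width: -0.001
finger_force: 0.0
```

Emit:
servo_tool --increments '[[[-4,0,0,0,0,0,0],[-3,-1,0,0,0,0,0],[-3,-3,0,0,0,0,0],[-1,-3,0,0,0,0,0],[0,-2,0,0,0,0,0],[0,0,0,0,0,0,0],[0,0,0,0,0,0,0],[0,0,0,0,0,0,0]]]'

```text
time_s: 8.23
position: [421.4, -224.3, 79.5]
ee_rot: [0.001, 0.95, 0.313, 0.0]
contact_force: [0.2, 0.5, 0.4]
grip_width: 0.002
finger_force: 0.0
```

```bash
python3 st.py 555 -145 42; python3 - <<'E'
from st import *
look((555,-145),np.radians([30,42,54]),('side',))
E
```

```text
t 8.2 TCP u -230.9 r 41.0 z 79.5 yawrel 37.75 tilt [ 0.002 -0.002] F [0.2 0.5 0.4] g 0.0
weight xy [ 546.7 -122.9] u -107.9 r -63.1 relyaw 58.57 cost 0.078
corners u,r (++,+-,--,-+) [[-140.0, -135.0], [-29.0, -68.0], [-76.0, 9.0], [-187.0, -59.0]] gap 29.0
weight xy [ 545.9 -124.1] u -108.7 r -62.0 relyaw 59.40 cost 0.143
corners u,r (++,+-,--,-+) [[-142.0, -134.0], [-30.0, -68.0], [-76.0, 10.0], [-188.0, -56.0]] gap 29.8
```

The weight translated more than it turned: u -108, r -63, 58.6°, gap 29 mm. Next I'll push the far-left long side at its very end, with the tool pre-turned so contact stays at the corner.

Emit:
servo_tool --increments '[[[0,0,0,0,0,-0.107,0],[0,0,0,0,0,-0.107,0],[1.9,0.56,0,0,0,0,0],[1.9,0.56,0,0,0,0,0],[1.9,0.56,0,0,0,0,0],[1.9,0.56,0,0,0,0,0],[1.9,0.56,0,0,0,0,0],[1.9,0.56,0,0,0,0,0]]]'

```text
time_s: 9.0
position: [522.3, -159.7, 77.6]
ee_rot: [-0.0, 0.911, 0.412, -0.001]
contact_force: [0.5, -0.0, 0.7]
grip_width: 0.002
finger_force: 0.0
```

Emit:
servo_tool --increments '[[[1.9,0.56,0,0,0,0,0],[1.9,0.56,0,0,0,0,0],[1.9,0.56,0,0,0,0,0],[1.9,0.56,0,0,0,0,0],[1.9,0.56,0,0,0,0,0],[1.8,0.5,0,0,0,0,0],[0,0,0,0,0,0,0],[0,0,0,0,0,0,0]]]'

```text
time_s: 9.67
position: [621.1, -96.5, 76.8]
ee_rot: [-0.0, 0.911, 0.413, -0.001]
contact_force: [-1.7, -0.1, -0.5]
grip_width: 0.003
finger_force: 0.0
```

```bash
python3 -c "
from st import *
state();rel(-108.3,-62.6,58.9)"
```

```text
t 9.7 TCP u -34.2 r -91.3 z 76.8 yawrel 50.07 tilt [-0.002 -0.   ] F [-1.7 -0.1 -0.5] g 0.0
TCP in weight frame X 62.8 Y 48.6 j [-0.15  0.36 -0.08  1.13 -0.    2.14]
```

Emit:
servo_tool --increments '[[[0,0,2,0,0,0,0],[0,0,2,0,0,0,0],[0,0,2,0,0,0,0],[0,0,0.4,0,0,0,0],[-0.6,0.1,0,0,0,0,0],[-0.6,0.1,0,0,0,0.05,0],[-0.6,0.1,0,0,0,0.065,0],[-0.6,0.1,0,0,0,0.065,0]]]'

```text
time_s: 10.33
position: [607.9, -117.7, 15.6]
ee_rot: [0.0, 0.945, 0.327, 0.001]
contact_force: [4.1, 0.8, -1.4]
grip_width: 0.002
finger_force: 1.8
```

Emit:
servo_tool --increments '[[[-0.6,0.1,0,0,0,0.065,0],[-0.6,0.1,0,0,0,0.065,0],[-0.6,0.1,0,0,0,0.065,0],[-0.6,0.1,0,0,0,0.065,0],[-0.6,0.1,0,0,0,0.065,0],[0.5,0,0,0,0,0,0],[0.5,0,-2,0,0,0,0],[0,0,-4,0,0,0,0]]]'

```text
time_s: 11.0
position: [590.4, -132.8, 70.7]
ee_rot: [-0.001, 0.985, 0.172, -0.004]
contact_force: [0.5, 0.1, -0.5]
grip_width: 0.002
finger_force: 0.0
```

Emit:
servo_tool --increments '[[[0,2,0,0,0,0,0],[0,3,0,0,0,0,0],[0,3,0,0,0,0,0],[0,3,0,0,0,0,0],[0,3,0,0,0,0,0],[0,0,0,0,0,0,0],[0,0,0,0,0,0,0],[0,0,0,0,0,0,0]]]'

```text
time_s: 11.67
position: [639.9, -264.8, 74.1]
ee_rot: [-0.0, 0.985, 0.172, -0.001]
contact_force: [-0.9, -0.2, 0.1]
grip_width: 0.001
finger_force: 0.0
```

```bash
python3 st.py 535 -138 30; python3 - <<'E'
from st import *
look((535,-138),np.radians([20,30,45]),('side',))
E
```

```text
t 11.7 TCP u -11.6 r 76.6 z 74.1 yawrel 21.08 tilt [-0.001  0.   ] F [-0.9 -0.2  0.1] g 0.0
weight xy [ 514.3 -134.5] u -140.1 r -50.8 relyaw 39.31 cost 0.873
corners u,r (++,+-,--,-+) [[-146.0, -130.0], [-64.0, -29.0], [-134.0, 28.0], [-216.0, -73.0]] gap 64.1
weight xy [ 514.1 -134.4] u -140.3 r -50.9 relyaw 36.56 cost 0.149
corners u,r (++,+-,--,-+) [[-143.0, -130.0], [-65.0, -25.0], [-138.0, 28.0], [-215.0, -76.0]] gap 65.5
```

The side view fits well (37°, u -140, r -51). I'll repeat the same push for about 20° more.

Emit:
servo_tool --increments '[[[0,0,0,0,0,-0.12,0],[0.2,-2,0,0,0,0,0],[0.2,-2,0,0,0,0,0],[0.2,-2,0,0,0,0,0],[0.2,-2,0,0,0,0,0],[0.2,-2,0,0,0,0,0],[0.2,-2,0,0,0,0,0],[0.3,-1.3,0,0,0,0,0]]]'

```text
time_s: 12.43
position: [592.6, -136.8, 74.3]
ee_rot: [-0.0, 0.973, 0.231, -0.001]
contact_force: [0.2, -0.2, 0.0]
grip_width: 0.002
finger_force: 0.0
```

```bash
python3 -c "
from st import *
state();rel(-140,-51,37)"
```

```text
t 12.4 TCP u -61.7 r -50.3 z 74.3 yawrel 28.06 tilt [-0.001  0.   ] F [ 0.2 -0.2  0. ] g 0.0
TCP in weight frame X 62.1 Y 47.6 j [-0.23  0.32 -0.14  1.11 -0.    2.45]
```

Emit:
servo_tool --increments '[[[0,0.2,2,0,0,0,0],[0,0,2,0,0,0,0],[0,0,2,0,0,0,0],[-0.6,0.1,0.1,0,0,0,0],[-0.6,0.1,0,0,0,0.03,0],[-0.6,0.1,0,0,0,0.045,0],[-0.6,0.1,0,0,0,0.05,0],[-0.6,0.1,0,0,0,0.05,0]]]'

```text
time_s: 13.1
position: [570.9, -158.7, 15.0]
ee_rot: [0.001, 0.99, 0.143, 0.001]
contact_force: [4.9, -0.9, -1.3]
grip_width: -0.003
finger_force: 1.8
```

Emit:
servo_tool --increments '[[[-0.6,0.1,0,0,0,0.05,0],[-0.6,0.1,0,0,0,0.05,0],[-0.5,0.1,0,0,0,0.05,0],[0.5,0,0,0,0,0,0],[0.8,0,-2,0,0,0,0],[0,0,-4,0,0,0,0],[0,2,0,0,0,-0.12,0],[0,2,0,0,0,-0.12,0]]]'

```text
time_s: 13.77
position: [576.6, -202.6, 77.3]
ee_rot: [0.002, 0.981, 0.193, 0.002]
contact_force: [0.5, -0.5, -0.4]
grip_width: -0.001
finger_force: 0.0
```

Emit:
servo_tool --increments '[[[-2,2,0,0,0,-0.12,0],[-2,2,0,0,0,-0.12,0],[-2,2,0,0,0,-0.12,0],[-2,2,0,0,0,-0.12,0],[-2,1,0,0,0,-0.12,0],[-2,1,0,0,0,-0.12,0],[0,0,0,0,0,-0.12,0],[0,0,0,0,0,-0.12,0]]]'

```text
time_s: 14.43
position: [540.9, -357.1, 74.0]
ee_rot: [0.0, 0.783, 0.623, -0.0]
contact_force: [0.5, -0.7, 0.0]
grip_width: -0.0
finger_force: 0.0
```

```bash
python3 st.py 490 -150 15; python3 - <<'E'
from st import *
look((490,-150),np.radians([10,17,30]),('side',))
E
```

```text
t 14.4 TCP u -108.5 r 171.1 z 74.0 yawrel 78.30 tilt [-0.    -0.001] F [ 0.5 -0.7  0. ] g -0.0
weight xy [ 489.5 -137.9] u -164.8 r -46.9 relyaw 15.28 cost 0.190
corners u,r (++,+-,--,-+) [[-139.0, -121.0], [-104.0, 4.0], [-191.0, 28.0], [-225.0, -98.0]] gap 104.3
weight xy [ 497.2 -138.3] u -157.1 r -46.6 relyaw 8.06 cost 0.377
corners u,r (++,+-,--,-+) [[-122.0, -117.0], [-103.0, 11.0], [-193.0, 24.0], [-211.0, -105.0]] gap 103.5
```

Emit:
servo_tool --increments '[[[0,0,0,0,0,-0.109,0],[0,0,0,0,0,-0.109,0],[0,0,0,0,0,-0.109,0],[2.1,-1,0,0,0,0,0],[2.1,-1,0,0,0,0,0],[2.1,-1,0,0,0,0,0],[2.1,-1,0,0,0,0,0],[2.1,-1,0,0,0,0,0]]]'

```text
time_s: 15.2
position: [480.9, -254.5, 73.7]
ee_rot: [0.0, 0.674, 0.739, -0.0]
contact_force: [0.5, 0.3, 0.3]
grip_width: 0.003
finger_force: 0.0
```

Emit:
servo_tool --increments '[[[2.1,-1,0,0,0,0,0],[2.1,-1,0,0,0,0,0],[2.1,-1,0,0,0,0,0],[2.1,-1.2,0,0,0,0,0],[2.1,-1.2,0,0,0,0,0],[2.1,-1,0,0,0,0,0],[2.1,-1,0,0,0,0,0],[2,-1,0,0,0,0,0]]]'

```text
time_s: 15.87
position: [381.1, -96.3, 73.8]
ee_rot: [0.0, 0.674, 0.739, -0.0]
contact_force: [-0.0, 0.4, -0.2]
grip_width: -0.004
finger_force: 0.0
```

```bash
python3 st.py 490 -140 15 pics/p3.png; python3 - <<'E'
from st import *
look((490,-140),np.radians([5,12,20]),('side',))
E
```

```text
t 15.9 TCP u -274.1 r -86.0 z 73.8 yawrel 96.61 tilt [-0.    -0.001] F [-0.   0.4 -0.2] g -0.0
weight xy [ 489.8 -138.1] u -164.5 r -46.7 relyaw 14.73 cost 0.191
corners u,r (++,+-,--,-+) [[-137.0, -121.0], [-104.0, 5.0], [-191.0, 28.0], [-225.0, -98.0]] gap 104.5
weight xy [ 496.6 -138.3] u -157.7 r -46.6 relyaw 1.89 cost 0.209
corners u,r (++,+-,--,-+) [[-115.0, -113.0], [-111.0, 17.0], [-201.0, 20.0], [-205.0, -110.0]] gap 110.6
```

View pics/p3.png

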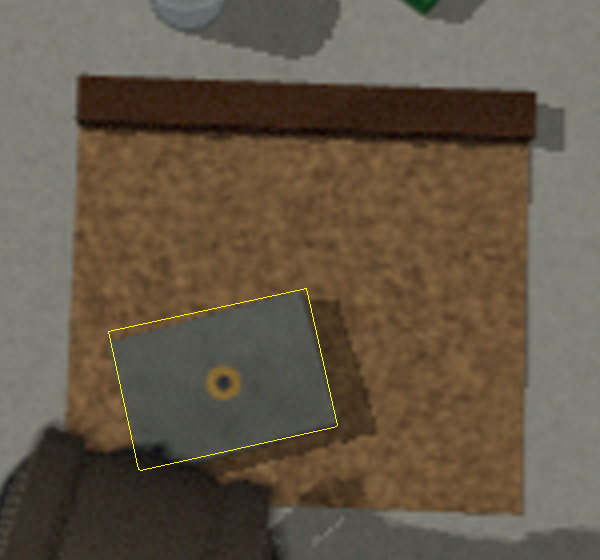

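The picture shows the weight at about 14.5°, clear of the batten and all on the mat. Next push goes in at its near-left end, towards the batten.

Emit:
servo_tool --increments '[[[0,0,2,0,0,0,0],[0,0,2,0,0,0,0],[0,0,2,0,0,0,0],[0,0.8,0,0,0,0,0],[0,0.8,0,0,0,0,0],[0,0.8,0,0,0,0,0],[0,0.6,0,0,0,0,0],[0,0.5,0,0,0,0.02,0]]]'

```text
time_s: 16.63
position: [416.7, -93.8, 13.8]
ee_rot: [-0.001, 0.68, 0.733, -0.001]
contact_force: [-8.7, 2.4, 4.9]
grip_width: 0.002
finger_force: 4.0
```

Emit:
servo_tool --increments '[[[0,0.5,0,0,0,0.04,0],[0,0.5,0,0,0,0.04,0],[0,0.5,0,0,0,0.04,0],[0,0.5,0,0,0,0.04,0],[0,0.5,0,0,0,0.04,0],[0,-1,0,0,0,0,0],[0,-3,0,0,0,0,0],[0,-3,0,0,0,0,0]]]'

```text
time_s: 17.3
position: [372.4, -85.7, 13.6]
ee_rot: [0.0, 0.749, 0.662, -0.0]
contact_force: [-0.7, 0.4, -0.5]
grip_width: -0.001
finger_force: 0.0
```

```bash
sed -i 's/box(550,-188,0,195,280,10,10)/box(530,-188,0,232,292,10,10)/' st.py; python3 st.py 505 -140 5 pics/p4.png; python3 - <<'E'
from st import *
look((505,-140),np.radians([-5,5,12]),('side',))
E
```

```text
t 17.3 TCP u -283.0 r -96.4 z 13.6 yawrel 84.24 tilt [ 0.    -0.001] F [-0.7  0.4 -0.5] g -0.0
weight xy [ 506.8 -148.8] u -147.3 r -36.3 relyaw 5.92 cost 0.086
corners u,r (++,+-,--,-+) [[-109.0, -106.0], [-96.0, 24.0], [-185.0, 33.0], [-199.0, -96.0]] gap 95.8
weight xy [ 507.8 -149.4] u -146.3 r -35.8 relyaw 3.32 cost 0.101
corners u,r (++,+-,--,-+) [[-105.0, -103.0], [-98.0, 27.0], [-187.0, 32.0], [-195.0, -98.0]] gap 97.6
```

Emit:
servo_tool --increments '[[[0,1.3,0,0,0,0,0],[0,1.3,0,0,0,0,0],[0,1.3,0,0,0,0,0],[0,1.3,0,0,0,0,0],[0,1,0,0,0,0,0],[0,0.6,0,0,0,0,0],[0,0.5,0,0,0,0,0],[0,0.5,0,0,0,0,0]]]'

```text
time_s: 18.07
position: [447.9, -94.4, 12.0]
ee_rot: [-0.003, 0.749, 0.662, -0.002]
contact_force: [-5.5, 2.7, 2.2]
grip_width: -0.001
finger_force: 2.7
```

Emit:
servo_tool --increments '[[[0,0.2,0,0,0,0,0],[0,-1,0,0,0,0,0],[0,-2,0,0,0,0,0],[0,-3,0,0,0,0,0],[0,-3,0,0,0,0,0],[0,0,0,0,0,0,0],[0,0,0,0,0,0,0],[0,0,0,0,0,0,0]]]'

```text
time_s: 18.73
position: [362.7, -84.6, 13.5]
ee_rot: [0.001, 0.75, 0.662, 0.0]
contact_force: [1.1, -0.9, 0.4]
grip_width: 0.003
finger_force: 0.0
```

```bash
python3 - <<'E'
from st import *
state()
ps=[camera('top'),camera('side')]
for q in ([ps[0]],[ps[1]],ps):
    w,c,_=fit(q,'weight',box(530,-188,0,232,292,10,10),(512,-148),WD,np.radians([-6,0,6]))
    u,r=uv(*w[:2]);print('u %.1f r %.1f rel %.2f cost %.3f'%(u,r,np.degrees(w[2]-BY),c))
# batten edge line and weight far-edge line, top view
f=cv2.resize(ps[0]['frame'][:,:,::-1].copy(),None,fx=4,fy=4,interpolation=cv2.INTER_CUBIC)
for B in (box(*w,*WD),box(F[0]+15*np.cos(BY),F[1]+15*np.sin(BY),BY,*BD)):
    cv2.polylines(f,[np.int32(cv2.convexHull(np.float32(proj(ps[0],B)))*4+2)],1,(0,255,255),1)
cv2.imwrite('pics/p5.png',f[520:1080,1080:1680])
E
```

```text
t 18.7 TCP u -292.7 r -97.3 z 13.5 yawrel 84.17 tilt [ 0.001 -0.001] F [ 1.1 -0.9  0.4] g 0.0
u -142.0 r -33.8 rel 3.15 cost 0.083
u -141.2 r -33.9 rel -0.60 cost 0.107
u -142.0 r -33.1 rel 0.81 cost 0.195
```

View pics/p5.png

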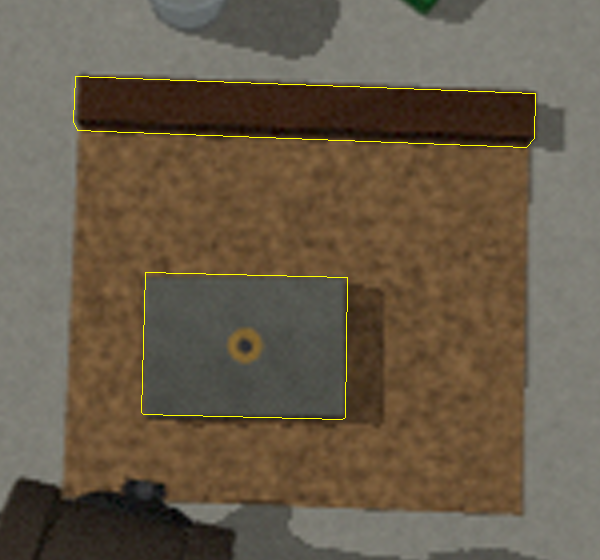

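```bash
cat > edge.py <<'E'
from st import *
def unproj(p,uvs,z):
    f=200/np.tan(np.radians(p['fovy']/2));K=np.array([[f,0,p['cx']],[0,f,p['cy']],[0,0,1.]])
    W=np.array(p['world_to_cam']);n=cv2.undistortPoints(np.float64(uvs).reshape(-1,1,2),K,np.array(p['distortion'],float))[:,0]
    d=np.c_[n,np.ones(len(n))]@W[:3,:3];C=-W[:3,:3].T@W[:3,3];return C+d*((z-C[2])/d[:,2])[:,None]
def edge(p,img,P,Q,z,half=7):
    "subpixel edge near the world segment P-Q (xy at height z): angle deg and points"
    a,b=proj(p,[[*P,z],[*Q,z]]);t=(b-a)/np.linalg.norm(b-a);n=np.array([-t[1],t[0]]);pts=[]
    s=np.arange(-half,half+.01,.25)
    for k in np.linspace(.08,.92,40):
        m=(a+(b-a)*k)+s[:,None]*n
        v=cv2.remap(img,np.float32(m[:,:1]),np.float32(m[:,1:]),cv2.INTER_LINEAR)[:,0]
        g=np.abs(np.gradient(cv2.GaussianBlur(v[None],(0,0),2)[0]));g=np.where(g>.5*g.max(),g,0)
        pts.append((a+(b-a)*k)+(g@s/g.sum())*n)
    X=unproj(p,pts,z)[:,:2];vx,vy,x0,y0=cv2.fitLine(np.float32(X),cv2.DIST_HUBER,0,.5,.01)[:,0]
    return np.degrees(np.arctan(-vx/vy)),np.array([x0,y0])
def report(w,cams=('top','side')):
    for c in cams:
        p=camera(c);hsv=np.float32(cv2.cvtColor(p['frame'],cv2.COLOR_RGB2HSV));Sa,V=hsv[...,1].copy(),hsv[...,2].copy()
        bc=F+0;t=np.array([-np.sin(BY),np.cos(BY)]);nb=np.array([np.cos(BY),np.sin(BY)])
        print(c,'batten front-top',edge(p,V,bc+140*t,bc-140*t,33,4),'mat near',edge(p,Sa,bc-245*nb+140*t,bc-245*nb-60*t if 1 else 0,3,5)[0],'back-top',edge(p,V,bc+30*nb+140*t,bc+30*nb-140*t,33,4)[0])
        wt=np.array([-np.sin(w[2]),np.cos(w[2])]);wn=np.array([np.cos(w[2]),np.sin(w[2])])
        print('   weight far-top',edge(p,Sa,w[:2]+45*wn+65*wt,w[:2]+45*wn-65*wt,41,5),'near-top',edge(p,Sa if c=='top' else V,w[:2]-45*wn+65*wt,w[:2]-45*wn-65*wt,41,5),'left',edge(p,Sa,w[:2]-45*wn+65*wt,w[:2]+45*wn+65*wt,41,5)[0]%90,'right',edge(p,Sa,w[:2]-45*wn-65*wt,w[:2]+45*wn-65*wt,41,5)[0]%90)
E
python3 - <<'E'
from edge import *
report([510.5,-153,np.radians(-.2)])
E
```

```text
top batten front-top (np.float32(-1.2561717), array([ 648.278  , -189.04831], dtype=float32)) mat near -0.8984814 back-top -1.1722764
   weight far-top (np.float32(1.0166097), array([ 555.5608 , -155.97458], dtype=float32)) near-top (np.float32(0.78841984), array([ 464.85657, -154.53639], dtype=float32)) left 1.3093262 right 0.60741425
side batten front-top (np.float32(-1.2126018), array([ 647.0071 , -200.00844], dtype=float32)) mat near -1.2984164 back-top -1.1767229
   weight far-top (np.float32(0.9665717), array([ 556.8885, -152.1471], dtype=float32)) near-top (np.float32(-0.6993679), array([ 463.94116, -154.68597], dtype=float32)) left 2.0037155 right 84.98417
```

The batten's edges give -1.2° and the weight's about +1.0°, so it's 2.2° off square. One small nudge at the left end, then back away and turn with the fingers open.

Emit:
servo_tool --increments '[[[0,1.4,0,0,0,0,0],[0,1.4,0,0,0,0,0],[0,1.4,0,0,0,0,0],[0,1.4,0,0,0,0,0],[0,1.4,0,0,0,0,0],[0,1.3,0,0,0,0,0],[0,0.5,0,0,0,0,0],[0,0.35,0,0,0,0,0]]]'

```text
time_s: 19.6
position: [452.0, -95.3, 12.3]
ee_rot: [-0.002, 0.749, 0.662, -0.002]
contact_force: [-7.4, 2.9, 5.8]
grip_width: 0.005
finger_force: 3.8
```

Emit:
servo_tool --increments '[[[0,0.3,0,0,0,0,0],[0,0,0,0,0,0,0],[0,-1,0,0,0,0,0],[0,-3,0,0,0,0,0],[0,-3,0,0,0,0,0],[0,-2,-2,0,0,0,0],[0,0,-1,0,0,0,0],[0,0,0,0,0,0,0]]]'

```text
time_s: 20.27
position: [366.8, -85.1, 45.0]
ee_rot: [0.002, 0.75, 0.662, 0.001]
contact_force: [0.7, 0.1, 0.2]
grip_width: -0.002
finger_force: 0.0
```

```bash
python3 - <<'E'
from edge import *
state();w=look((512,-153),np.radians([-4,0,4]),('top','side'))
report(w)
E
```

```text
t 20.3 TCP u -288.6 r -96.8 z 45.0 yawrel 84.16 tilt [ 0.003 -0.002] F [0.7 0.1 0.2] g -0.0
weight xy [ 513.3 -152.1] u -140.6 r -33.2 relyaw -0.29 cost 0.192
corners u,r (++,+-,--,-+) [[-95.0, -98.0], [-96.0, 32.0], [-186.0, 32.0], [-185.0, -98.0]] gap 95.3
top batten front-top (np.float32(-1.16783), array([ 647.97644, -194.52576], dtype=float32)) mat near -1.0950066 back-top -1.2571074
   weight far-top (np.float32(-0.9587442), array([ 557.0722 , -153.37198], dtype=float32)) near-top (np.float32(-0.9799589), array([ 466.77167, -142.17691], dtype=float32)) left 89.294174 right 89.17848
side batten front-top (np.float32(-1.1941535), array([ 646.9995 , -200.00998], dtype=float32)) mat near -1.2715533 back-top -1.2148832
   weight far-top (np.float32(-0.9467709), array([ 558.585  , -155.34717], dtype=float32)) near-top (np.float32(-2.277203), array([ 466.25156, -156.55765], dtype=float32)) left 88.63344 right 88.6422
```

The weight is square to 0.25° and 95 mm clear. Now I'll turn the tool so both open fingers can push the near long side symmetrically.

Emit:
servo_tool --increments '[[[0,0,0,0,0,0.1222,100],[0,0,0,0,0,0.1222,100],[0,0,0,0,0,0.1222,100],[0,0,0,0,0,0.1222,100],[0,0,0,0,0,0.1222,100],[0,0,0,0,0,0.1222,100],[0,0,0,0,0,0.1222,100],[0,0,0,0,0,0.1222,100]]]'

```text
time_s: 21.13
position: [366.6, -84.8, 42.1]
ee_rot: [-0.0, 0.973, 0.229, -0.001]
contact_force: [0.9, -0.4, 0.4]
grip_width: 0.999
finger_force: 0.0
```

Emit:
servo_tool --increments '[[[0,0,0,0,0,0.1222,100],[0,0,0,0,0,0.1222,100],[0,0,0,0,0,0.1222,100],[0,0,0,0,0,0.1222,100],[0,1.6,0,0,0,0,100],[0,1.6,0,0,0,0,100],[0,1.6,0,0,0,0,100],[0,1.6,0,0,0,0,100]]]'

```text
time_s: 21.8
position: [365.3, -149.5, 42.1]
ee_rot: [-0.0, 1.0, -0.01, -0.001]
contact_force: [0.3, -0.0, 0.0]
grip_width: 0.996
finger_force: 0.0
```

```bash
python3 -c "
from st import *
state();rel(-140.6,-33.2,0)"
```

```text
t 21.8 TCP u -288.7 r -32.5 z 42.1 yawrel 0.20 tilt [-0.002  0.   ] F [ 0.3 -0.   0. ] g 1.0
TCP in weight frame X -148.1 Y 0.7 j [-0.39 -0.04 -0.64  0.97 -0.    2.77]
```

Emit:
servo_tool --increments '[[[0,0,1.2,0,0,0,100],[0,0,1.2,0,0,0,100],[0,0,1.2,0,0,0,100],[1.5,0,0,0,0,0,100],[1.5,0,0,0,0,0,100],[1.5,0,0,0,0,0,100],[1.5,0,0,0,0,0,100],[1.5,0,0,0,0,0,100]]]'

```text
time_s: 22.47
position: [440.9, -150.3, 5.7]
ee_rot: [-0.0, 1.0, -0.01, -0.001]
contact_force: [1.0, -0.6, -0.2]
grip_width: 0.997
finger_force: 0.0
```

Emit:
servo_tool --increments '[[[0.7,0,0,0,0,0,100],[0.7,0,0,0,0,0,100],[0.7,0,0,0,0,0,100],[0.7,0,0,0,0,0,100],[0.7,0,0,0,0,0,100],[0.7,0,0,0,0,0,100],[0.7,0,0,0,0,0,100],[0.7,0,0,0,0,0,100]]]'

```text
time_s: 23.13
position: [493.1, -151.1, 6.0]
ee_rot: [0.0, 1.0, -0.01, -0.004]
contact_force: [-8.5, 0.8, 4.5]
grip_width: 1.003
finger_force: 4.6
```

```bash
python3 -c "
from st import *
state()
look((556,-153),np.radians([-4,0,4]),('side',))"
```

```text
t 23.1 TCP u -160.9 r -33.7 z 6.0 yawrel 0.13 tilt [-0.007  0.   ] F [-8.5  0.8  4.5] g 1.0
weight xy [ 546.9 -153.9] u -107.0 r -32.1 relyaw -0.27 cost 0.172
corners u,r (++,+-,--,-+) [[-62.0, -97.0], [-62.0, 33.0], [-152.0, 33.0], [-152.0, -97.0]] gap 61.7
```

Emit:
servo_tool --increments '[[[0.7,0,0,0,0,0,100],[0.7,0,0,0,0,0,100],[0.7,0,0,0,0,0,100],[0.7,0,0,0,0,0,100],[0.7,0,0,0,0,0,100],[0.6,0,0,0,0,0,100],[0.6,0,0,0,0,0,100],[0.5,0,0,0,0,0,100]]]'

```text
time_s: 23.85
position: [545.6, -152.3, 5.9]
ee_rot: [0.0, 1.0, -0.01, -0.003]
contact_force: [-8.5, -0.5, 4.4]
grip_width: 1.0
finger_force: 4.3
```

Emit:
servo_tool --increments '[[[0.2,0,0,0,0,0,100],[0.2,0,0,0,0,0,100],[0.1,0,0,0,0,0,100],[0.1,0,0,0,0,0,100],[0.1,0,0,0,0,0,100],[0,0,0,0,0,0,100],[0,0,0,0,0,0,100],[0,0,0,0,0,0,100]]]'

```text
time_s: 24.52
position: [552.4, -152.4, 5.9]
ee_rot: [0.0, 1.0, -0.01, -0.003]
contact_force: [-6.3, 0.2, 3.4]
grip_width: 0.998
finger_force: 3.5
```

```bash
python3 -c "
from st import *
state()
look((604,-153),np.radians([-4,0,4]),('side',))"
```

```text
t 24.5 TCP u -101.5 r -33.8 z 5.9 yawrel 0.14 tilt [-0.006  0.   ] F [-6.3  0.2  3.4] g 1.0
weight xy [ 607.2 -153.4] u -46.8 r -34.1 relyaw -9.62 cost 0.419
corners u,r (++,+-,--,-+) [[8.0, -91.0], [-13.0, 38.0], [-102.0, 22.0], [-80.0, -106.0]] gap -8.4
```

Almost there. I'll go on in small steps until the force rises.

Emit:
servo_tool --increments '[[[0.1,0,0,0,0,0,100],[0.1,0,0,0,0,0,100],[0.1,0,0,0,0,0,100],[0,0,0,0,0,0,100],[0,0,0,0,0,0,100],[0,0,0,0,0,0,100],[0,0,0,0,0,0,100],[0,0,0,0,0,0,100]]]'

```text
time_s: 25.23
position: [554.2, -152.4, 6.0]
ee_rot: [0.0, 1.0, -0.01, -0.004]
contact_force: [-13.3, 0.1, 7.2]
grip_width: 0.999
finger_force: 5.9
```

Emit:
servo_tool --increments '[[[0.1,0,0,0,0,0,100],[0.1,0,0,0,0,0,100],[0,0,0,0,0,0,100],[0,0,0,0,0,0,100],[0,0,0,0,0,0,100],[0,0,0,0,0,0,100],[0,0,0,0,0,0,100],[0,0,0,0,0,0,100]]]'

```text
time_s: 25.9
position: [554.1, -152.4, 6.0]
ee_rot: [0.0, 1.0, -0.01, -0.006]
contact_force: [-19.3, 0.6, 11.9]
grip_width: 0.993
finger_force: 9.6
```

The weight is seated: no more travel, and the force climbed to 19 N. Backing off and checking.

Emit:
servo_tool --increments '[[[-0.3,0,0,0,0,0,100],[-0.5,0,0,0,0,0,100],[-1,0,0,0,0,0,100],[-2,0,0,0,0,0,100],[-3,0,0,0,0,0,100],[-3,0,0,0,0,0,100],[-3,0,0,0,0,0,100],[-3,0,0,0,0,0,100]]]'

```text
time_s: 26.57
position: [400.5, -149.3, 6.8]
ee_rot: [0.0, 1.0, -0.01, -0.0]
contact_force: [0.1, -0.6, -0.4]
grip_width: 0.998
finger_force: 0.0
```

```bash
python3 - <<'E'
from edge import *
state();w=look((608,-153),np.radians([-4,0,4]),('top','side'),'pics/p6.png')
report(w)
a=cv2.imread('pics/p6.png');p=camera('side')
b=cv2.resize(p['frame'][:,:,::-1],None,fx=4,fy=4,interpolation=cv2.INTER_CUBIC)[600:1160,1040:1640]
cv2.imwrite('pics/p6.png',cv2.resize(np.hstack([a,b]),(800,373)))
E
```

```text
t 26.6 TCP u -253.5 r -33.4 z 6.8 yawrel 0.19 tilt [-0.001 -0.   ] F [ 0.1 -0.6 -0.4] g 1.0
weight xy [ 604.9 -154.8] u -49.0 r -32.6 relyaw -4.66 cost 0.561
corners u,r (++,+-,--,-+) [[1.0, -94.0], [-9.0, 36.0], [-99.0, 29.0], [-89.0, -101.0]] gap -1.1
top batten front-top (np.float32(-3.1898663), array([ 651.3971 , -200.37454], dtype=float32)) mat near -0.9481574 back-top -1.1732736
   weight far-top (np.float32(-1.105607), array([ 654.9249, -161.7909], dtype=float32)) near-top (np.float32(-1.1084416), array([ 561.6246 , -153.46506], dtype=float32)) left 89.13405 right 88.85381
side batten front-top (np.float32(-4.251442), array([ 653.5029 , -199.79233], dtype=float32)) mat near -2.1402917 back-top -1.1641691
   weight far-top (np.float32(-1.4638846), array([ 656.79395, -161.10855], dtype=float32)) near-top (np.float32(-2.8982992), array([ 562.28217, -139.6714 ], dtype=float32)) left 83.16718 right 85.43924
```

View pics/p6.png

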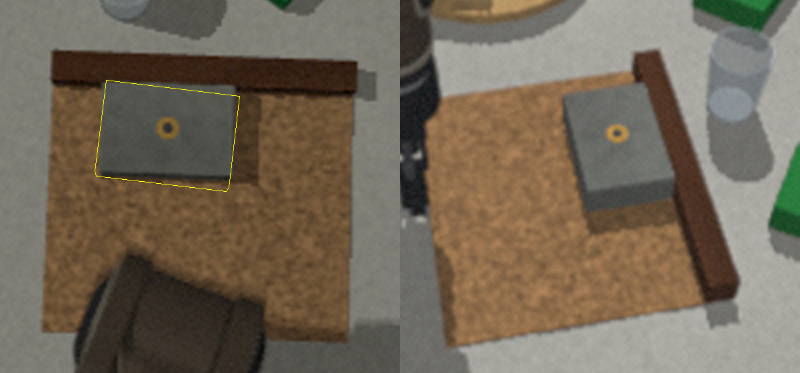

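The pictures show the whole long side flush against the batten: the near edge is at -1.1°, the batten at -1.2°. The yellow outline is off because the dark batten confuses that fit. The robot is touching nothing and the tumbler hasn't moved, so I'm handing in.

```bash
python3 -c "
from rig import *
print(job_done())"
```

```text
the job is handed in; nothing more can be done
None
```

The job is handed in: I walked the weight round until it was square (within about 0.25°, still 95 mm clear of the batten), then slid it up so its long side lies flat against the batten, and let go with nothing else touched; no verdict was returned.

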